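# Set up the gate-leg book stand

### The arm

A 6-joint arm with a two-finger parallel gripper is mounted at the origin on the work surface; the furniture and walls round the work are solid. World frame = base frame: x ahead of the robot, y to its left, z up, the work surface at z = 0. Lengths are in m, angles in rad, forces in N, time in s.
With the tool pointing down it reaches from about 0.4 to 0.825 m from the base axis. Payload 7 kg.
Tool frame: the origin (TCP) lies between the finger pads; the fingertips stand 8 mm ahead of it and the grasp point (between the pads) lies 11 mm behind it; z points along the fingers, y is the line along which they close (so a half turn about z gives the same grasp; the last joint's range is limited). The gripper opens to 85 mm and grips with 20 to 120 N. Pads are 22 mm wide; open, the fingers measure 114 mm over their backs; the gripper's body (76 mm by 85 mm) begins 54 mm behind the grasp point. The pads swing forward as they close: fully open they stand 13 mm farther back than shut.
Start: joints at [-0.897, 0.359, 0.012, 0, -1.224, -0.288], TCP at [0.254, -0.625, 0.239] pointing down, gripper open.
Joint ranges: [-3.07, 3.07], [-1.43, 2.12], [-1.02, 1.25], [-3.03, 1.67], [-3.05, -0], [-3.03, 3.03]. Speed limits (rad/s): [2.39, 2.39, 3.01, 3.14, 3.14, 3.14].

### API

Orientations are given as [roll, pitch, yaw] about the fixed x, y, z axes, in that order (R = Rz(yaw) Ry(pitch) Rx(roll)).
In Python, from bench import robot gives the robot as it stands.
- The arm moves only by the tool jog_arm, never from a script. Its arguments are lists of equal length, an entry for each row: "delta_rot": the turn, a rotation vector about the tool's x, y, z in units of 360 degrees (1.0 is 360 degrees), a list of three; "slide": the shift along the tool's x, y, z in units of 0.05 m (1.0 is 0.05 m), a list of three; "hand": the opening, from -1 (shut) to 1 (fully open). In form: {"delta_rot": [[ax, ay, az], ...], "slide": [[x, y, z], ...], "hand": [hand, ...]}. A call has 1 to 10 rows; each row shifts and turns the commanded pose from where the row before left it, along the tool's axes as they then stand; what a row does not reach is not made up. A row lasts 1/12 s, in which the tool goes at most 41.7 mm and 7.16 degrees, less where a joint would pass 70% of its speed; a pose out of reach is approached as far as the arm can. A call with a number of a shift or a turn outside -1 to 1 is refused whole. A call with a gripper value outside its range is refused whole. The fingers move at their own pace and stop on an object; "grip_force" is the grip in N (left out, the last holds). Time passes only in rows, so rows that do not move let the fingers close. It gives the time, the measured TCP pose, the force, the opening and the grip force at its end, in the units of the state.
- robot.get_obs(): the state, without advancing time (a new reading comes with each control period).
- robot.get_image(name): name is "scene" or "top"; returns (picture, depth): 420x560x3 uint8, blue, green, red; 420x560 float32, m along the optical axis (not along the pixel's ray), 0 where there is no reading.
- robot.camera_info(name): a dict with "fovy" (degrees; the focal length in pixels is half the picture's height over the tangent of half this angle, whatever the lens; pixels are square), "cx", "cy" (the principal point, pixels), "T" (4x4, takes a point from camera to world coordinates). Camera axes: x right, y up, looking along -z (the intrinsics and any distortion apply to the point x, -y, -z); pixel columns grow to the right and rows downward; lengths in m; the calibration is good to about 2 mm. A picture is of the moment at which its call begins. camera_info takes no time and is no camera call.
- robot.hand_in(): hands the job in; it is judged then, once.
The state is a dict: "clock": time; "joint_pos": joint angles; "qd": joint speeds; "effort": joint torques, N m; "eef_pos": TCP position; "eef_rot": TCP orientation; "ft_force": force on the tool from outside, world axes, zero at the start; "moment": the same for the moment, N m; "gripper_width": opening from 0.0 (shut) to 1.0 (fully open); "grip_force": force on a finger pad.
Only numpy, scipy, OpenCV 4.12 (cv2) and the standard library are available. Lean on these libraries where they do the work, as an engineer would, in place of code of your own. Each camera call takes 0.05 s, during which the arm holds its last target. There are 200 camera calls.

### The job

Set the book stand up for the reader in the armchair: with the board still standing upright, swing the folded gate leg out until it meets its stop, then tip the board back until it rests on the end of the leg. Then put the closed black book on the stand's ledge, long edge down and about in the middle, leaning flat against the board, and leave the things around alone.

Things in the scene. Friction and masses are not known exactly. Their poses are not given: they have to be found in the camera images.
- stand: Wooden book stand, fixed to the desk; origin at the centre of the underside of its base plate, 200 (x) x 220 (y) x 14 mm. Its +x points away from the robot (within 0.25 rad), towards the reader, z up. On the base: a vertical brass post at x = -80, y = 0 carrying the gate leg; a stop block 26 mm high above the plate at x = -27 to +3, y = -18.5 to -6.5; and the board, hinged at x = +78, z = 26 (below the ledge).
- leg_pivot (a point): Point on the vertical axis of the brass post (18 mm thick, top at z = 100 mm), at half the leg's height, z = 59 mm. Axes as the stand's.
- leg_end (a point): Middle of the free end stile of the gate leg, 88 mm from leg_pivot and at the same height. The leg is an open upright wooden gate 12 mm thick, its timber from z = 21 to 97 mm above the desk, with a small rubber button on top of its end stile (button top at z = 100 mm).
- leg (a joint): Swing of the gate leg, rad: at 0 it lies folded along the stand's +y, at its stop (1.571) it points along the stand's +x, square to the board. It starts between 0 and 0.35. Stiff hinge (0.1 N m), it stays where it is left; about 1.5 N at its end moves it.
- board_hinge (a point): Middle of the board's hinge axis, which runs along the stand's y at z = 26 mm. Axes as the stand's.
- board (a joint): Lean of the board, rad: 0 upright, positive with its top tipped to the stand's -x, over the leg. Starts within 0.05 of upright. Slightly stiff hinge (0.08 N m): it stays where left near upright, 1 to 2 N near its top moves it, beyond about 0.2 it may sink on. With the leg at its stop it comes to rest at about 0.43 on the rubber button; with the leg folded, much lower.
- board_top (a point): Middle of the board's top edge. With the board upright it lies 149 mm above the desk and 22 mm to the stand's -x of the hinge axis. The board is 204 mm wide and 10 mm thick, this point in its mid-plane.
- ledge (a point): Inner corner of the ledge at the middle of its length: x points out of the board's front face (away from the robot), y along the ledge, z up along the face. The ledge carries the book: its top is z = 0, 204 mm long, 47 mm deep from the face (x = 0) to a lip 6 mm thick and 10 mm high. The board rises 105 mm above the ledge. All turn with the board.
- book: Closed black book, 142 x 208 x 30 mm, 0.34 kg, loose, standing on a long edge on the desk (142 mm high, 208 mm long, 30 mm thick). Its origin is the middle of one cover; its own x (142 mm) points up, y runs along its length, z through its thickness.
- book_mid (a point): Centre of the book; axes as the book's. 71 mm above the desk at the start.
- card_case: Slim silver card case, 63 x 96 x 9 mm, bystander; origin under its centre.
- ink_bottle: Dark blue ink bottle with a black cap, 50 x 50 x 60 mm, bystander; origin under its centre.
- magnifier: Magnifying glass with a black handle, 81 x 174 x 16 mm, bystander; origin under its centre.

How it is judged:
On the way, in this order (a step that is already met when the one before it is completed fails the run):
1. the gate leg is swung out to its stop while the board still stands upright (value of joint leg above 1.5 rad and value of joint board below 0.25 rad), for 0.2 s.
2. the board is tipped back and rests on the leg, which is still at its stop (value of joint leg above 1.5 rad and value of joint board between 0.37 and 0.49 rad), for 0.2 s.
At the end, for the whole second after the job is handed in: The leg is within 0.07 rad of its stop; the board leans on it (0.37 to 0.49 rad); the book rests, let go and still, long edge down on the ledge, within 40 mm of its middle, flat against the board (centre 5 to 25 mm out from the face and 62 to 80 mm above the ledge, within 0.12 rad) (all of step 2 and x of book_mid in the frame of ledge between 0.005 and 0.025 m and y of book_mid in the frame of ledge between -0.04 and 0.04 m and z of book_mid in the frame of ledge between 0.062 and 0.08 m and angle between the y axis of book and the y axis of ledge, either way round below 0.12 rad and angle between the z axis of book and the x axis of ledge, either way round below 0.12 rad and linear speed of book below 0.01 m/s); the robot touches nothing.
It fails at once if a bystander (card case, ink bottle, magnifier) is moved more than 30 mm (distance of any of card_case, ink_bottle, magnifier from where it was at the start of the episode above 0.03 m).
It also fails if it takes over 67 s, if anything falls off the work surface, if the arm or the gripper's body presses on something with over 40 N, if the wrist force passes 120 N, or if a joint passes its speed limit or range.

## Working session

There is one attempt and no reset: what is moved stays moved. The work goes in short steps, Python scripts to look and compute and a tool call to move; the robot and the scene stay as the last step left them, time stands still between calls to the robot, and variables do not carry over. Pictures are saved under pics/ and viewed, at most 10 in all, crops included, and the job is handed in when it is done.

Besides the shell and the picture viewer there is one more tool, called after "Request:" as a command line: name --argument value ..., lists and objects as JSON in quotes. jog_arm: Moves the arm, as the interface text tells. Its arguments: {"type":"object","properties":{"delta_rot":{"type":"array"},"slide":{"type":"array"},"hand":{"type":"array"},"grip_force":{"type":"number"}},"required":["delta_rot","slide","hand"]}

```bash
mkdir -p pics; cat > h.py <<'E'
import numpy as np, cv2, pickle
from bench import robot
def snap(n,tag):
    im,d=robot.get_image(n); ci=robot.camera_info(n)
    cv2.imwrite(f'pics/{tag}.png',im); pickle.dump((im,d,ci),open(f'pics/{tag}.pkl','wb')); return im,d,ci
def pts(tag):
    im,d,ci=pickle.load(open(f'pics/{tag}.pkl','rb'))
    f=210/np.tan(np.radians(ci['fovy'])/2)
    v,u=np.mgrid[0:420,0:560].astype(float)
    P=np.stack([(u-ci['cx'])/f*d,-(v-ci['cy'])/f*d,-d,np.ones_like(d)],-1)@np.array(ci['T']).T
    P=P[...,:3]; P[d==0]=np.nan
    return im,P
E
python3 - <<'E'
from h import *
a=snap('scene','s0');b=snap('top','t0')
print(a[2],b[2]); print(robot.get_obs())
cv2.imwrite('pics/t0b.png',cv2.resize(b[0],(800,600)));cv2.imwrite('pics/s0b.png',cv2.resize(a[0],(800,600)))
E
```

```text
{'fovy': 53.82076921568772, 'cx': 283.8246004391909, 'cy': 209.8027557995475, 'T': array([[-0.79209367,  0.37013541, -0.48537346, -0.09016803],
       [-0.60999869, -0.45118237,  0.65141083,  0.73483591],
       [ 0.02211827,  0.81205557,  0.58316081,  0.85962716],
       [ 0.        ,  0.        ,  0.        ,  1.        ]])} {'fovy': 44.9981584264613, 'cx': 283.1895867140679, 'cy': 203.95780221093418, 'T': array([[ 0.01128023,  0.99774306, -0.06619319,  0.46335183],
       [-0.99974362,  0.00995359, -0.02033755, -0.1103728 ],
       [-0.01963279,  0.06640563,  0.99759954,  1.58636993],
       [ 0.        ,  0.        ,  0.        ,  1.        ]])}
{'clock': 0.1, 'joint_pos': array([-8.96896415e-01,  3.59341154e-01,  1.11370430e-02, -2.79155985e-04,
       -1.22414107e+00, -2.88100864e-01]), 'qd': array([ 0.00239635, -0.00031354,  0.00263466, -0.00024085,  0.00015841,
        0.00100067]), 'effort': array([-2.37236694e-03, -5.84764373e+01,  2.94105738e+01,  6.95461974e+00,
       -3.18099512e-03,  2.63541061e-06]), 'eef_pos': array([ 0.25380091, -0.62499802,  0.23844009]), 'eef_rot': array([ 3.14003307e+00, -1.88493166e-04, -2.75588851e+00]), 'ft_force': array([ 0.00712497,  0.15180192, -0.28584533]), 'moment': array([-0.05145759,  0.01685116,  0.03097997]), 'grip_force': 0.0, 'gripper_width': 1.001577866125969}
```

View pics/t0b.png

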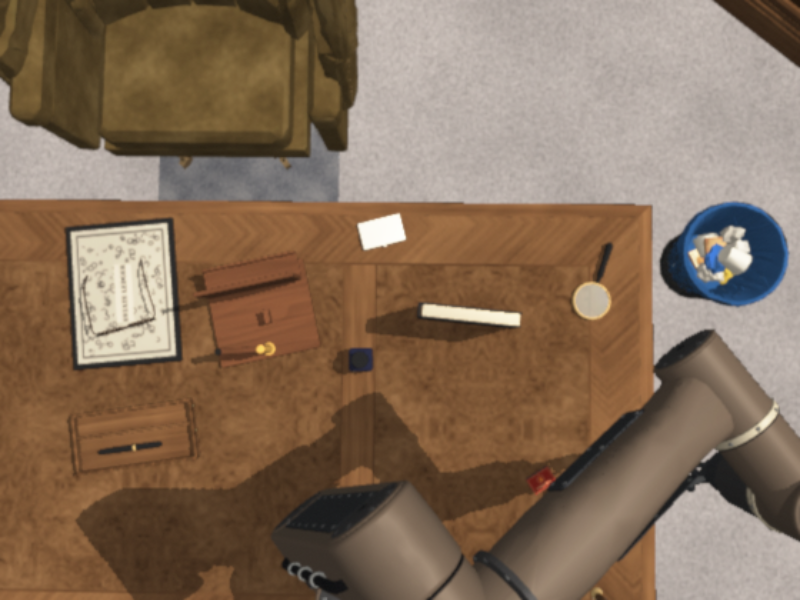

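View pics/s0b.png

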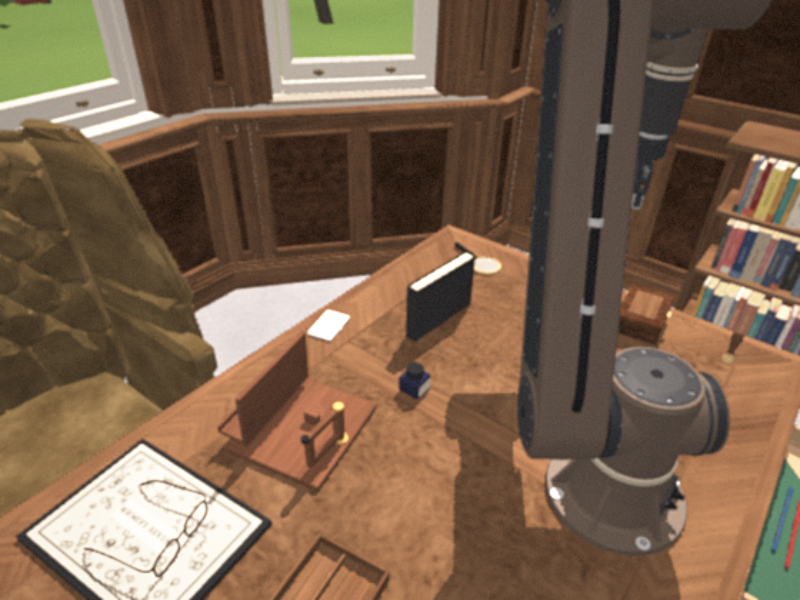

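The top view (800x600 px) shows the stand around (262,310), with its post at (265,349), the leg running left from it, the stop at (263,318) and the board's top at (250,275). The book's top is at (470,315), the ink bottle at (361,360), the card case at (382,231) and the magnifier at (592,300).

```bash
python3 - <<'E'
from h import *
im,P=pts('t0')
def q(n,u,v):
    u*=.7;v*=.7;print(n,np.round(P[int(round(v)),int(round(u))],4))
for n,u,v in [('plate nl',222,360),('plate nr',316,341),('plate fr',302,288),('post',265,349),('legend',222,353),('desk',330,300),('desk2',450,400),('boardL',205,292),('boardR',300,274),('book',470,315),('ink',361,360),('card',382,231),('mag',592,300),('magh',604,260)]: q(n,u,v)
x,y,z=P[...,0],P[...,1],P[...,2]
def rect(n,m):
    c,s,a=cv2.minAreaRect(P[m][:,:2].astype(np.float32));print(n,m.sum(),np.round(c,4),np.round(s,4),a,P[m][:,2].mean())
yy,xx=np.mgrid[0:420,0:560]
box=lambda a,b,c,d:(xx>a*.7)&(xx<b*.7)&(yy>c*.7)&(yy<d*.7)
rect('booktop',box(390,545,285,345)&(z>.125)&(z<.16))
rect('plate',box(190,330,240,375)&(z>.008)&(z<.022))
rect('boardtop',box(180,320,240,320)&(z>.13)&(z<.165))
rect('post',box(250,285,335,365)&(z>.09)&(z<.12))
rect('leg',box(190,285,335,370)&(z>.085)&(z<.12))
rect('ink',box(340,385,335,385)&(z>.03))
rect('card',box(350,415,205,255)&(z>.005)&(z<.03))
# scene cam
im,P=pts('s0');z=P[...,2]
for n,u,v in [('post',338,407),('legend',306,440),('boardtopR',304,338),('boardtopL',240,402),('booktop',445,275),('plate',360,410),('desk',470,430)]: q('S '+n,u,v)
for t,c in(('t0',(130,165,235,265)),('s0',(145,225,275,355))):
    i=cv2.imread(f'pics/{t}.png');i=i[c[1]:c[3],c[0]:c[2]];cv2.imwrite(f'pics/{t}c.png',cv2.resize(i,None,fx=4.5,fy=4.5,interpolation=2))
E
```

```text
plate nl [0.4143 0.3175 0.016 ]
plate nr [nan nan nan]
plate fr [0.5711 0.1459 0.0202]
post [0.4412 0.2069 0.0856]
legend [0.4314 0.2973 0.0914]
desk [5.479e-01 8.560e-02 5.000e-04]
desk2 [ 0.3334 -0.1793  0.0025]
boardL [0.5549 0.3179 0.1451]
boardR [0.6013 0.1478 0.0315]
book [ 0.5149 -0.212   0.1383]
ink [0.4192 0.0097 0.0611]
card [ 0.6993 -0.026   0.0097]
mag [ 0.5537 -0.4856  0.0023]
magh [ 0.64   -0.5107  0.0158]
booktop 761 [ 0.5168 -0.2096] [0.2064 0.0303] 84.77106475830078 0.13951351101189216
plate 3226 [0.5298 0.2385] [0.2921 0.301 ] 1.7035783529281616 0.014770964558152898
boardtop 286 [0.5716 0.2437] [0.0107 0.2039] 12.600852966308594 0.1471306016492558
post 51 [0.4426 0.2205] [0.0148 0.03  ] 1.2272471189498901 0.0985634275334806
leg 156 [0.4406 0.2562] [0.0153 0.1017] 2.8315317630767822 0.09841180748838015
ink 274 [0.4214 0.0148] [0.0489 0.0499] 0.6177062392234802 0.04777755457786512
card 620 [ 0.7031 -0.0273] [0.108  0.1417] 0.45344632863998413 0.009551320161540429
S post [0.4375 0.2148 0.0976]
S legend [0.4298 0.3028 0.0965]
S boardtopR [0.5869 0.1478 0.133 ]
S boardtopL [0.5448 0.3371 0.1401]
S booktop [ 0.5023 -0.2085  0.1356]
S plate [0.4591 0.136  0.0122]
S desk [0.2687 0.0353 0.0005]
```

Request:
jog_arm --delta_rot '[[0,0,-0.0187],[0,0,-0.0187],[0,0,-0.0187],[0,0,-0.0187],[0,0,-0.0187],[0,0,-0.0187],[0,0,-0.0187],[0,0,-0.0187],[0,0,-0.0187],[0,0,-0.0187]]' --slide '[[0,0,0],[0,0,0],[0,0,0],[0,0,0],[0,0,0],[0,0,0],[0,0,0],[0,0,0],[0,0,0],[0,0,0]]' --hand '[-1,-1,-1,-1,-1,-1,-1,-1,-1,-1]'

```text
clock: 0.93
eef_pos: [0.2539, -0.6251, 0.2387]
eef_rot: [3.141, 0.001, -1.575]
ft_force: [0.2, -0.2, 0.0]
gripper_width: 0.002
grip_force: 0.0
```

Request:
jog_arm --delta_rot '[[0,0,-0.0187],[0,0,-0.0187],[0,0,0],[0,0,0],[0,0,0],[0,0,0],[0,0,0],[0,0,0],[0,0,0],[0,0,0]]' --slide '[[0,0,0],[0,0,0],[-0.5,-0.42,-0.02],[-0.5,-0.42,-0.02],[-0.5,-0.42,-0.02],[-0.5,-0.42,-0.02],[-0.5,-0.42,-0.02],[-0.5,-0.42,-0.02],[-0.5,-0.42,-0.02],[-0.5,-0.42,-0.02]]' --hand '[-1,-1,-1,-1,-1,-1,-1,-1,-1,-1]'

```text
clock: 1.77
eef_pos: [0.3734, -0.3914, 0.2471]
eef_rot: [3.141, 0.0, -1.346]
ft_force: [1.2, -0.1, -0.2]
gripper_width: -0.002
grip_force: 0.0
```

Request:
jog_arm --delta_rot '[[0,0,0],[0,0,0],[0,0,0],[0,0,0],[0,0,0],[0,0,0],[0,0,0],[0,0,0],[0,0,0],[0,0,0]]' --slide '[[-0.5,-0.42,-0.02],[-0.5,-0.42,-0.02],[-0.5,-0.42,-0.02],[-0.5,-0.42,-0.02],[-0.5,-0.42,-0.02],[-0.5,-0.42,-0.02],[-0.5,-0.42,-0.02],[-0.5,-0.42,-0.02],[-0.5,-0.42,-0.02],[-0.5,-0.42,-0.02]]' --hand '[-1,-1,-1,-1,-1,-1,-1,-1,-1,-1]'

```text
clock: 2.6
eef_pos: [0.5223, -0.1008, 0.2572]
eef_rot: [3.141, 0.0, -1.346]
ft_force: [1.0, -1.2, 0.4]
gripper_width: 0.001
grip_force: 0.0
```

Request:
jog_arm --delta_rot '[[0,0,0],[0,0,0],[0,0,0],[0,0,0],[0,0,0],[0,0,0],[0,0,0],[0,0,0],[0,0,0],[0,0,0]]' --slide '[[-0.78,0.09,0.12],[-0.78,0.09,0.12],[-0.78,0.09,0.12],[-0.78,0.09,0.12],[-0.78,0.09,0.12],[-0.78,0.09,0.12],[-0.78,0.09,0.12],[-0.78,0.09,0.12],[-0.78,0.09,0.12],[-0.78,0.09,0.12]]' --hand '[-1,-1,-1,-1,-1,-1,-1,-1,-1,-1]'

```text
clock: 3.43
eef_pos: [0.3899, 0.2693, 0.1971]
eef_rot: [-3.141, 0.0, -1.346]
ft_force: [0.7, -0.2, 0.3]
gripper_width: 0.002
grip_force: 0.0
```

Request:
jog_arm --delta_rot '[[0,0,0],[0,0,0],[0,0,0],[0,0,0],[0,0,0]]' --slide '[[0,0,0.6],[0,0,0.6],[0,0,0.6],[0,0,0.6],[0,0,0]]' --hand '[-1,-1,-1,-1,-1]'

```text
clock: 3.85
eef_pos: [0.3887, 0.2648, 0.0724]
eef_rot: [3.134, -0.006, -1.347]
ft_force: [-1.0, -1.2, -0.5]
gripper_width: -0.003
grip_force: 0.0
```

```bash
python3 - <<'E'
from h import *
a=snap('scene','s1'); i=a[0][200:360,120:320]; cv2.imwrite('pics/s1c.png',cv2.resize(i,None,fx=3.7,fy=3.7))
# path in stand frame -> tool
O=np.array([.517,.2315]);R=np.array([[.976,-.218],[.218,.976]])
for f in np.arange(0.05,1.62,.15):
    d=6+14.5*abs(np.cos(f))+11*abs(np.sin(f)); r=62
    p=np.array([-80+r*np.sin(f)-d*np.cos(f), r*np.cos(f)+d*np.sin(f)])
    print(round(f,2),p.round(1),(O+R@p/1e3).round(4))
E
```

```text
0.05 [-97.9  63. ] [0.4077 0.2716]
0.2 [-89.6  65.2] [0.4153 0.2756]
0.35 [-80.7  66.3] [0.4238 0.2786]
0.5 [-71.3  65.9] [0.433  0.2803]
0.65 [-61.7  64. ] [0.4428 0.2805]
0.8 [-52.2  60.4] [0.4528 0.2791]
0.95 [-43.2  55.1] [0.4629 0.2759]
1.1 [-34.9  48.1] [0.4725 0.2708]
1.25 [-27.8  39.5] [0.4813 0.264 ]
1.4 [-22.2  29.6] [0.4889 0.2555]
1.55 [-18.4  18.6] [0.495  0.2456]
```

View pics/s1c.png

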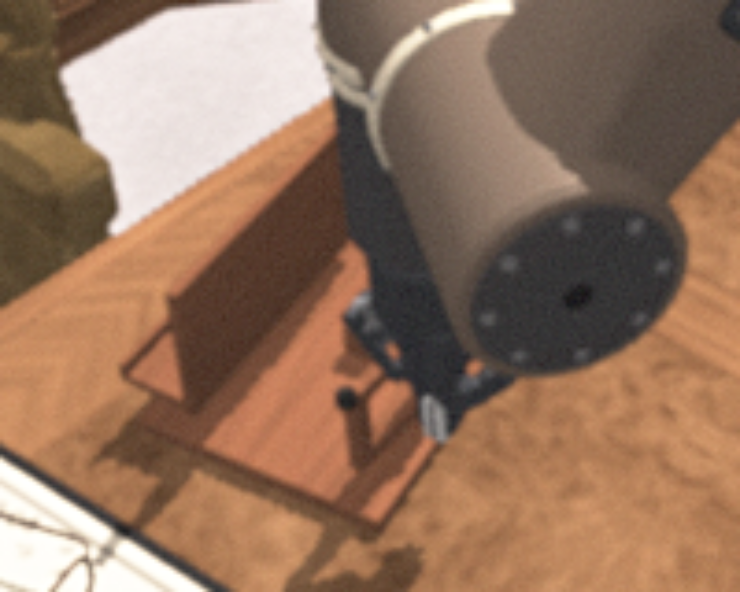

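The crop shows the closed fingertips at about (435,420) on the robot's side of the leg, with the leg-end button at (345,398). The board is upright, so I can push.

Request:
jog_arm --delta_rot '[[0,0,0],[0,0,0],[0,0,0],[0,0,0],[0,0,0],[0,0,0],[0,0,0],[0,0,0]]' --slide '[[-0.03,-0.19,0],[-0.03,-0.19,0],[-0.03,-0.19,0],[-0.02,-0.18,0],[0.01,-0.19,0],[0.04,-0.19,0],[0.07,-0.19,0],[0.11,-0.18,0]]' --hand '[-1,-1,-1,-1,-1,-1,-1,-1]'

```text
clock: 4.57
eef_pos: [0.4668, 0.2786, 0.0773]
eef_rot: [-3.142, 0.0, -1.346]
ft_force: [-2.3, 0.5, 0.8]
gripper_width: -0.001
grip_force: 0.9
```

Request:
jog_arm --delta_rot '[[0,0,0],[0,0,0],[0,0,0],[0,0,0],[0,0,0]]' --slide '[[0.14,-0.17,0],[0.17,-0.14,0],[0.2,-0.11,0],[0.2,-0.08,0],[0,0,0]]' --hand '[-1,-1,-1,-1,-1]'

```text
clock: 4.98
eef_pos: [0.4991, 0.2479, 0.0773]
eef_rot: [-3.141, -0.0, -1.347]
ft_force: [0.3, 0.4, 0.0]
gripper_width: -0.001
grip_force: 0.0
```

```bash
cat >> h.py <<'E'
def stand(p): 
    d=np.array(p[:2])-[.517,.2315]; return (np.array([[.976,.218],[-.218,.976]])@d*1e3).round(1)
E
python3 - <<'E'
from h import *
o=robot.get_obs();print(stand(o['eef_pos']),o['ft_force'])
a=snap('scene','s2'); i=a[0][200:360,120:320]; cv2.imwrite('pics/s2c.png',cv2.resize(i,None,fx=3.7,fy=3.7))
E
```

```text
[-13.9  19.9] [0.30409639 0.35141374 0.01903921]
```

View pics/s2c.png

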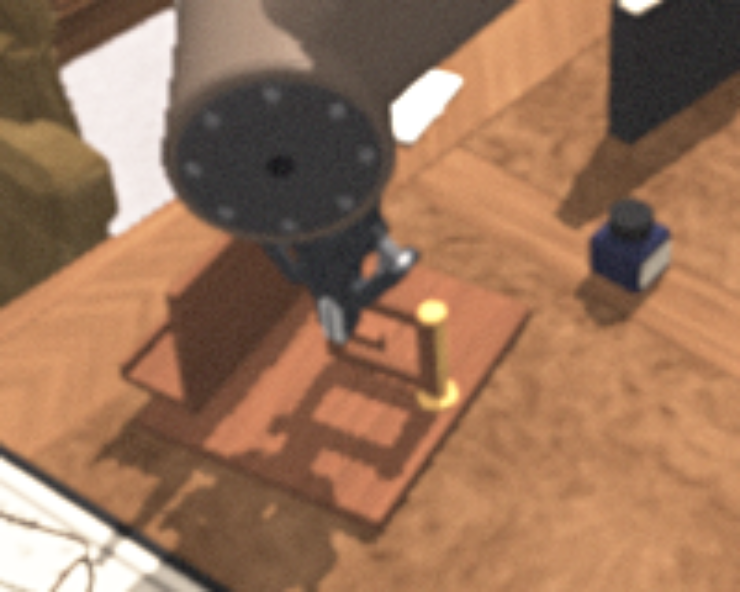

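The leg now runs from the post (432,310) to the fingers (335,320), nearly square to the board. There is no stop force yet, so I push gently on.

Request:
jog_arm --delta_rot '[[0,0,0],[0,0,0],[0,0,0]]' --slide '[[0.05,0,0],[0.05,0,0],[0,0,0]]' --hand '[-1,-1,-1]'

```text
clock: 5.28
eef_pos: [0.4992, 0.2449, 0.0776]
eef_rot: [-3.141, 0.0, -1.345]
ft_force: [-0.7, 0.6, -0.3]
gripper_width: 0.001
grip_force: 0.1
```

Request:
jog_arm --delta_rot '[[0,0,0],[0,0,0],[0,0,0]]' --slide '[[0.04,0,0],[0,0,0],[0,0,0]]' --hand '[-1,-1,-1]'

```text
clock: 5.53
eef_pos: [0.4993, 0.2446, 0.0776]
eef_rot: [-3.14, 0.002, -1.345]
ft_force: [-3.1, 7.1, -0.1]
gripper_width: 0.003
grip_force: 4.0
```

Request:
jog_arm --delta_rot '[[0,0,0],[0,0,0],[0,0,0],[0,0,0],[0,0,0],[0,0,0],[0,0,0],[0,0,0],[0,0,0],[0,0,0]]' --slide '[[0.04,0,0],[0,0,0],[0,0,0],[0,0,0],[-0.5,0,0],[-0.4,0,0],[0,0,-0.7],[0,0,-0.8],[0,0,-0.8],[0,0,-0.8]]' --hand '[-1,-1,-1,-1,-1,-1,-1,-1,-1,-1]'

```text
clock: 6.37
eef_pos: [0.4892, 0.2845, 0.234]
eef_rot: [3.141, -0.001, -1.345]
ft_force: [1.3, 1.0, 0.3]
gripper_width: -0.002
grip_force: 0.0
```

Request:
jog_arm --delta_rot '[[0,0,0],[0,0,0],[0,0,0],[0,0,0],[0,0,0],[0,0,0],[0,0,0],[0,0,0]]' --slide '[[0.28,-0.55,0],[0.28,-0.55,0],[0.28,-0.55,0],[0.28,-0.55,0],[0,0,0],[0,0,0.7],[0,0,0.7],[0,0,0.7]]' --hand '[-1,-1,-1,-1,-1,-1,-1,-1]'

```text
clock: 7.03
eef_pos: [0.6095, 0.2546, 0.1265]
eef_rot: [-3.141, 0.001, -1.346]
ft_force: [-0.7, 0.6, -0.7]
gripper_width: 0.0
grip_force: 0.0
```

```bash
python3 - <<'E'
from h import *
o=robot.get_obs();print(stand(o['eef_pos']),o['eef_pos'],o['ft_force'])
a=snap('scene','s3'); i=a[0][200:360,120:320]; cv2.imwrite('pics/s3c.png',cv2.resize(i,None,fx=3.7,fy=3.7))
E
```

```text
[95.4  2.4] [0.60954257 0.25458909 0.12648575] [-0.72645021  0.60970393 -0.69255839]
```

View pics/s3c.png

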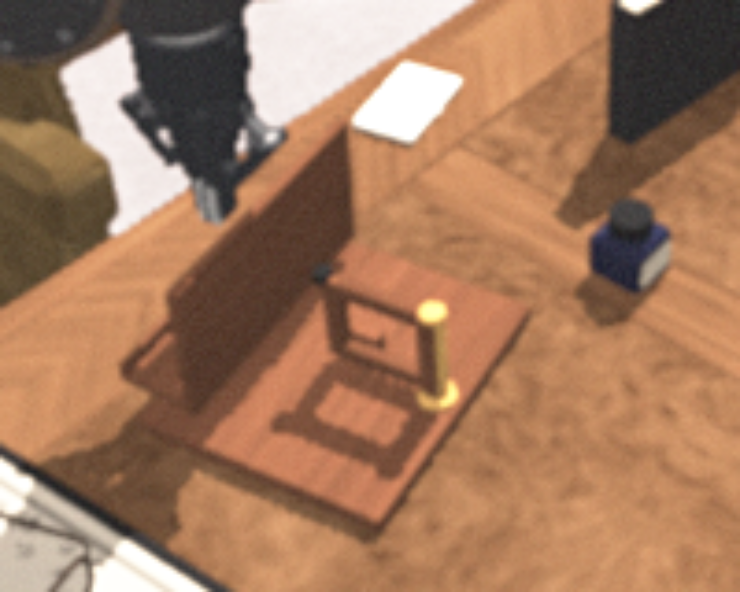

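The leg stands square with its button at (322,272), the board is upright, and the fingers (212,215) are in front of it. Now I tip the board back.

Request:
jog_arm --delta_rot '[[0,0,0],[0,0,0],[0,0,0],[0,0,0],[0,0,0],[0,0,0],[0,0,0],[0,0,0],[0,0,0],[0,0,0]]' --slide '[[0.05,0.12,0],[0,0.12,0],[0,0.12,0],[0,0.12,0],[0,0.12,0],[0,0.12,0],[0,0.12,0],[0,0.12,0],[0,0.1,0],[0,0,0]]' --hand '[-1,-1,-1,-1,-1,-1,-1,-1,-1,-1]'

```text
clock: 7.92
eef_pos: [0.5575, 0.2401, 0.1275]
eef_rot: [3.141, 0.0, -1.346]
ft_force: [-0.1, 0.0, -0.2]
gripper_width: 0.001
grip_force: 0.0
```

Request:
jog_arm --delta_rot '[[0,0,0],[0,0,0],[0,0,0],[0,0,0]]' --slide '[[0,0.06,0],[0,0.06,0],[0,0,0],[0,0,0]]' --hand '[-1,-1,-1,-1]'

```text
clock: 8.25
eef_pos: [0.5527, 0.239, 0.1273]
eef_rot: [3.141, -0.0, -1.346]
ft_force: [-0.3, -0.0, -0.6]
gripper_width: -0.003
grip_force: 0.0
```

```bash
python3 - <<'E'
from h import *
o=robot.get_obs();print(stand(o['eef_pos']),o['eef_pos'],o['ft_force'])
a=snap('scene','s4'); i=a[0][200:360,120:320]; cv2.imwrite('pics/s4c.png',cv2.resize(i,None,fx=3.7,fy=3.7))
E
```

```text
[36.5 -0.4] [0.55267336 0.23901369 0.1272518 ] [-0.34853904 -0.0441795  -0.58904814]
```

View pics/s4c.png

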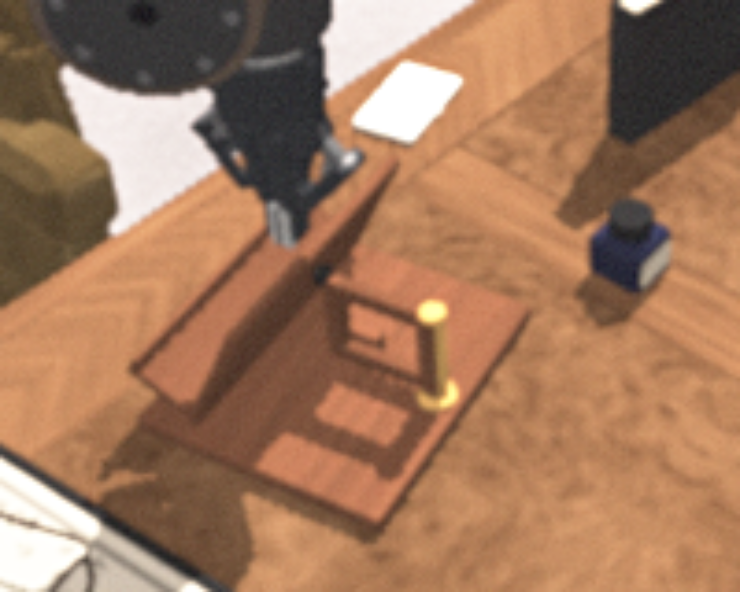

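The board leans now, with the button at (322,272) close behind it, but there is no contact force yet. I push on.

Request:
jog_arm --delta_rot '[[0,0,0],[0,0,0],[0,0,0],[0,0,0]]' --slide '[[0,0.06,0],[0,0.06,0],[0,0,0],[0,0,0]]' --hand '[-1,-1,-1,-1]'

```text
clock: 8.63
eef_pos: [0.5467, 0.2377, 0.1274]
eef_rot: [3.142, -0.0, -1.346]
ft_force: [-0.4, 0.3, -0.0]
gripper_width: -0.001
grip_force: 0.0
```

Request:
jog_arm --delta_rot '[[0,0,0],[0,0,0],[0,0,0],[0,0,0]]' --slide '[[0,0.04,0],[0,0.04,0],[0,0,0],[0,0,0]]' --hand '[-1,-1,-1,-1]'

```text
clock: 8.97
eef_pos: [0.5443, 0.2375, 0.128]
eef_rot: [-3.138, 0.001, -1.345]
ft_force: [5.4, 0.9, -0.6]
gripper_width: -0.001
grip_force: 2.2
```

Request:
jog_arm --delta_rot '[[0,0,0],[0,0,0],[0,0,0],[0,0,0],[0,0,0],[0,0,0],[0,0,0],[0,0,0],[0,0,0],[0,0,0]]' --slide '[[0,-0.4,0],[0,0,-0.8],[0,0,-0.8],[0,0,-0.8],[0.72,0.24,0],[0.72,0.24,0],[0.72,0.24,0],[0.72,0.24,0],[0.72,0.24,0],[0.72,0.24,0]]' --hand '[-1,-1,-1,-1,1,1,1,1,1,1]'

```text
clock: 9.8
eef_pos: [0.5394, 0.013, 0.2474]
eef_rot: [3.141, 0.0, -1.345]
ft_force: [1.2, 0.2, 0.1]
gripper_width: 0.843
grip_force: 0.0
```

```bash
python3 - <<'E'
from h import *
print(robot.get_obs()['eef_pos'])
snap('scene','s5');snap('top','t5')
for t in('s5','t5'):
    im,P=pts(t)
    S=np.stack([.976*(P[...,0]-.517)+.218*(P[...,1]-.2315),-.218*(P[...,0]-.517)+.976*(P[...,1]-.2315),P[...,2]],-1)
    x,y,z=S[...,0],S[...,1],S[...,2]
    m=(abs(y)<.085)&(x>-.01)&(x<.075)&(z>.06)&(z<.135)
    Q=S[m];c=Q.mean(0);n=np.linalg.svd(Q-c)[2][2];n*=np.sign(n[0])
    r=(Q-c)@n; k=abs(r)<.004; Q=Q[k];c=Q.mean(0);n=np.linalg.svd(Q-c)[2][2];n*=np.sign(n[0])
    print(t,len(Q),'c',c.round(4),'n',n.round(3),'lean',np.arctan2(n[2],n[0]),'yaw',n[1]/n[0],'pred',((c-[.055,0,.0353])@[.909,0,.417]).round(4))
    m=(abs(y)<.13)&(x>-.05)&(x<.13)&(z>.03)
    M=S[m]; print('y ext of board',np.percentile(M[M[:,2]>.09][:,1],[1,99]))
    X,Y,Z=P[...,0],P[...,1],P[...,2]
    m=(X>.45)&(X<.58)&(Y>-.34)&(Y<-.08)&(Z>.132)&(Z<.15)
    a,s,g=cv2.minAreaRect(P[m][:,:2].astype(np.float32));print('book',a,s,g,np.median(P[m][:,2]),m.sum())
i=np.hstack([cv2.imread('pics/s5.png')[180:360,100:300],cv2.imread('pics/t5.png')[140:320,130:330]]);cv2.imwrite('pics/c5.png',cv2.resize(i,(800,360)))
E
```

```text
[0.53942329 0.01304243 0.24739672]
s5 285 c [0.0098 0.0073 0.1206] n [ 0.976 -0.004  0.218] lean 0.21958443924000112 yaw -0.003882690175949727 pred -0.0055
y ext of board [-0.12118738  0.10149082]
book (0.5146685242652893, -0.2088318169116974) (0.20948538184165955, 0.034085728228092194) 84.01378631591797 0.13856829251073655 438
t5 0 c [nan nan nan] n [0. 0. 0.] lean 0.0 yaw nan pred nan
y ext of board [-0.12864647  0.03414901]
book (0.5167831778526306, -0.2097829133272171) (0.20679712295532227, 0.03021475300192833) 84.62411499023438 0.13953819139037382 742<stdin>:9: RuntimeWarning: Mean of empty slice.
  ret = um.true_divide(
<stdin>:10: RuntimeWarning: Mean of empty slice.
<stdin>:11: RuntimeWarning: invalid value encountered in scalar divide
```

View pics/c5.png

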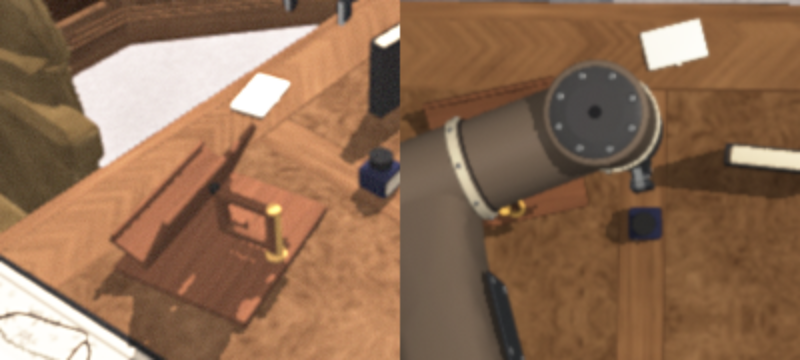

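The left half shows the board resting on the leg button at (213,187), and the book is unmoved. I go on to above the book.

Request:
jog_arm --delta_rot '[[0,0,0],[0,0,0],[0,0,0],[0,0,0],[0,0,0],[0,0,0],[0,0,0.0165],[0,0,0.0165],[0,0,0.0165],[0,0,0]]' --slide '[[0.71,0.235,0],[0.71,0.235,0],[0.71,0.235,0],[0.71,0.235,0],[0.71,0.235,0],[0.71,0.235,0],[0,0,0],[0,0,0],[0,0,0],[0,0,0]]' --hand '[1,1,1,1,1,1,1,1,1,1]'

```text
clock: 10.73
eef_pos: [0.5189, -0.2087, 0.2471]
eef_rot: [3.141, 0.0, -1.662]
ft_force: [0.3, 0.6, 0.5]
gripper_width: 1.0
grip_force: 0.0
```

```bash
python3 - <<'E'
from h import *
o=robot.get_obs();print(o['eef_pos'],o['eef_rot'])
snap('top','t6')
im,P=pts('t6')
S=np.stack([.976*(P[...,0]-.517)+.218*(P[...,1]-.2315),-.218*(P[...,0]-.517)+.976*(P[...,1]-.2315),P[...,2]],-1)
x,y,z=S[...,0],S[...,1],S[...,2]
m=(abs(y)<.085)&(x>.015)&(x<.05)&(z>.03)&(z<.135)
Q=S[m]
for _ in range(4):
    c=Q.mean(0);n=np.linalg.svd(Q-c)[2][2];n*=np.sign(n[0]);r=(S[m]-c)@n;Q=S[m][abs(r)<.005]
print(len(Q),m.sum(),'c',c.round(4),'n',n.round(3),'lean',np.arctan2(n[2],n[0]),'yaw',n[1]/n[0],'pred',((c-[.055,0,.0353])@[.909,0,.417]).round(4))
for X in range(-40,141,10):
    k=(abs(y)<.03)&(abs(x-X/1e3)<.004); print(X,(np.nanmedian(z[k])*1e3).round(1) if k.any() else None,end='; ')
k=(x>.03)&(x<.11)&(z>.03)&(abs(y)<.14);print('\ny ext',np.percentile(y[k],[0.5,99.5]))
k=(x>-.02)&(x<.02)&(z>.115)&(abs(y)<.14);print('y ext top',np.percentile(y[k],[0.5,99.5]))
cv2.imwrite('pics/t6c.png',cv2.resize(im[150:290,120:300],None,fx=4,fy=4))
E
```

```text
[ 0.51890985 -0.20874125  0.24705526] [ 3.14089259e+00  2.68093388e-04 -1.66225768e+00]
521 521 c [0.0319 0.0007 0.0947] n [ 0.91  -0.002  0.415] lean 0.42779484313196564 yaw -0.0017015069142771605 pred 0.0038
-40 21.7; -30 19.3; -20 36.0; -10 35.6; 0 40.3; 10 125.4; 20 120.3; 30 98.3; 40 77.5; 50 54.3; 60 37.7; 70 41.3; 80 46.1; 90 50.1; 100 62.1; 110 56.5; 120 1.7; 130 1.5; 140 0.8; 
y ext [-0.10059069  0.1004239 ]
y ext top [-0.09229925  0.09948575]
```

View pics/t6c.png

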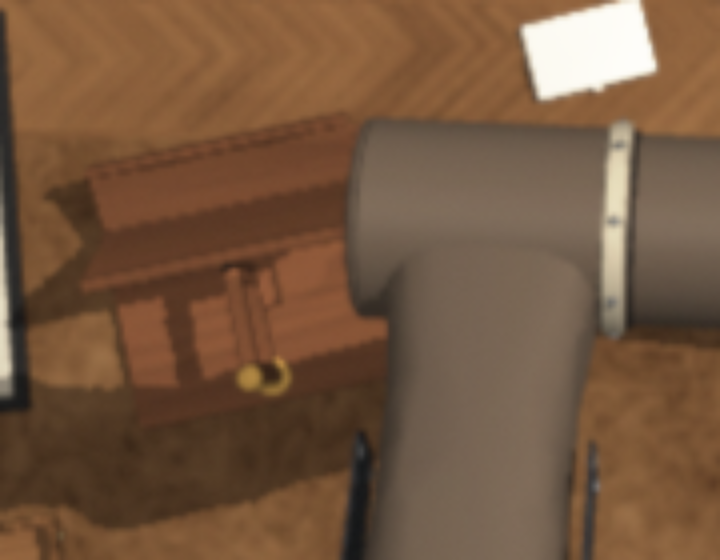

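The top crop shows the board lying on the leg end at (238,270), with the leg running square back to the post at (250,378). The fit gives a lean of 0.428. Now I grasp the book.

Request:
jog_arm --delta_rot '[[0,0,0],[0,0,0],[0,0,0],[0,0,0],[0,0,0],[0,0,0]]' --slide '[[0,0.04,0.6],[0,0,0.6],[0,0,0.6],[0,0,0.5],[0,0,0.2],[0,0,0]]' --hand '[1,1,1,1,1,1]'

```text
clock: 11.28
eef_pos: [0.5157, -0.208, 0.12]
eef_rot: [3.137, 0.0, -1.654]
ft_force: [-0.1, -0.2, 0.6]
gripper_width: 1.003
grip_force: 0.0
```

Request:
jog_arm --delta_rot '[[0,0,0],[0,0,0],[0,0,0],[0,0,0],[0,0,0],[0,0,0],[0,0,0],[0,0,0]]' --slide '[[0,0,0],[0,0,0],[0,0,0],[0,0,0],[0,0,0],[0,0,0],[0,0,0],[0,0,0]]' --hand '[-1,-1,-1,-1,-1,-1,-1,-1]' --grip_force 60

```text
clock: 11.95
eef_pos: [0.5179, -0.2087, 0.1237]
eef_rot: [-3.14, -0.0, -1.656]
ft_force: [-1.8, 0.4, 7.1]
gripper_width: 0.34
grip_force: 60.7
```

Request:
jog_arm --delta_rot '[[0,0,0],[0,0,0],[0,0,0],[0,0,0]]' --slide '[[0,0,-0.3],[0,0,-0.6],[0,0,-0.6],[0,0,-0.6]]' --hand '[-1,-1,-1,-1]'

```text
clock: 12.28
eef_pos: [0.5164, -0.2084, 0.2281]
eef_rot: [3.14, 0.0, -1.657]
ft_force: [1.5, 0.0, -4.0]
gripper_width: 0.338
grip_force: 60.3
```

Request:
jog_arm --delta_rot '[[0,0,-0.0161],[0,0,-0.0161],[0,0,-0.0161],[0,0,0],[0,0,0],[0,0,0],[0,0,0],[0,0,0],[0,0,0],[0,0,0]]' --slide '[[0,0,-0.4],[0,0,-0.4],[0,0,-0.4],[-0.3,-0.07,0],[-0.613,-0.143,0],[-0.613,-0.143,0],[-0.613,-0.143,0],[-0.613,-0.143,0],[-0.613,-0.143,0],[-0.613,-0.143,0]]' --hand '[-1,-1,-1,-1,-1,-1,-1,-1,-1,-1]'

```text
clock: 13.12
eef_pos: [0.5188, -0.0029, 0.2871]
eef_rot: [3.141, 0.001, -1.354]
ft_force: [0.9, 0.1, -3.5]
gripper_width: 0.342
grip_force: 60.2
```

Request:
jog_arm --delta_rot '[[0,0,0],[0,0,0],[0,0,0],[0,0,0],[0,0,0],[0,0,0],[0,0,0],[0,0,0],[0,0,0],[0,0,0]]' --slide '[[-0.613,-0.143,0],[-0.613,-0.143,0],[-0.613,-0.143,0],[-0.613,-0.143,0],[-0.613,-0.143,0],[-0.613,-0.143,0],[-0.613,-0.143,0],[-0.3,-0.07,0],[0,0,0],[0,0,0]]' --hand '[-1,-1,-1,-1,-1,-1,-1,-1,-1,-1]'

```text
clock: 13.95
eef_pos: [0.5218, 0.2319, 0.2866]
eef_rot: [3.14, -0.0, -1.352]
ft_force: [-0.3, -0.7, -3.0]
gripper_width: 0.339
grip_force: 60.3
```

Request:
jog_arm --delta_rot '[[0.0136,0,0],[0.0136,0,0],[0.0136,0,0],[0.0136,0,0],[0.0136,0,0],[0,0,0],[0,0,0]]' --slide '[[0,0,0],[0,0,0],[0,0,0],[0,0,0],[0,0,0],[0,0,0],[0,0,0]]' --hand '[-1,-1,-1,-1,-1,-1,-1]'

```text
clock: 14.53
eef_pos: [0.5203, 0.228, 0.2857]
eef_rot: [-2.717, -0.002, -1.354]
ft_force: [1.4, 0.4, -2.1]
gripper_width: 0.339
grip_force: 61.7
```

```bash
python3 - <<'E'
from h import *
from scipy.spatial.transform import Rotation as Ro
o=robot.get_obs();R=Ro.from_euler('xyz',o['eef_rot']).as_matrix()
W=np.array([[.976,-.218,0],[.218,.976,0],[0,0,1]])
print(stand(o['eef_pos']),o['eef_pos'],o['ft_force'],o['gripper_width']);print((W.T@R).round(3))
a=snap('scene','s7'); i=a[0][100:360,80:400]; cv2.imwrite('pics/s7c.png',cv2.resize(i,None,fx=2.3,fy=2.3))
E
```

```text
[ 2.5 -4.1] [0.52033654 0.2280339  0.28573048] [ 1.42710482  0.43607166 -2.07097657] 0.33920370919295034
[[-0.003 -0.911  0.412]
 [-1.     0.002 -0.003]
 [ 0.002 -0.412 -0.911]]
```

View pics/s7c.png

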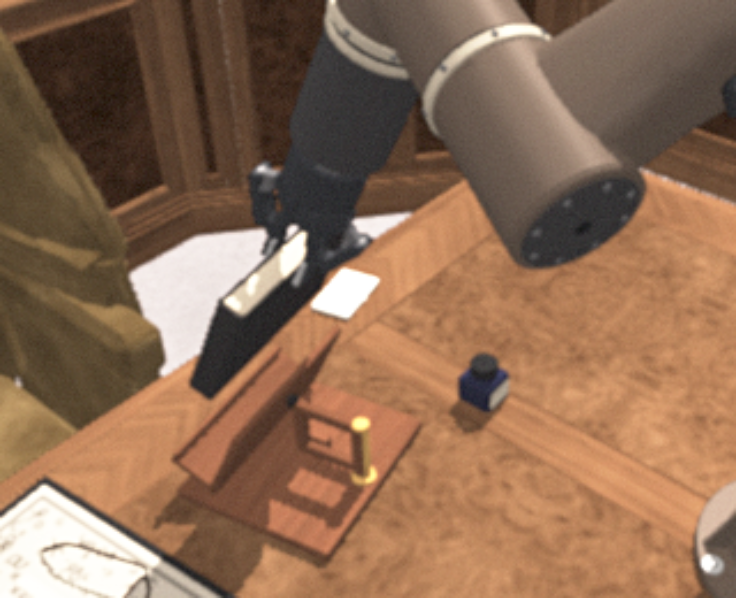

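The book is held level, tilted parallel to the board, above the ledge at about (250,310). I lower it.

Request:
jog_arm --delta_rot '[[0,0,0],[0,0,0],[0,0,0],[0,0,0],[0,0,0],[0,0,0],[0,0,0],[0,0,0],[0,0,0],[0,0,0]]' --slide '[[-0.01,0.1,0.29],[-0.01,0.1,0.29],[-0.01,0.1,0.29],[-0.02,0.1,0.29],[-0.02,0.1,0.29],[-0.02,0.08,0.29],[0,0,0.2],[0,0,0.2],[0,0,0.2],[0,0,0]]' --hand '[-1,-1,-1,-1,-1,-1,-1,-1,-1,-1]'

```text
clock: 15.42
eef_pos: [0.5447, 0.2402, 0.1678]
eef_rot: [-2.715, -0.001, -1.355]
ft_force: [-0.0, -1.2, -3.5]
gripper_width: 0.338
grip_force: 61.6
```

```bash
cat > w.py <<'E'
from h import *
o=robot.get_obs();s=stand(o['eef_pos']);d=np.array([s[0]-21.2,1e3*o['eef_pos'][2]-154.7])
print(s,'n',d@[.911,.412],'u',d@[-.412,.911],o['ft_force'])
E
python3 w.py
```

```text
[28.9  2.5] n 12.407210975510495 u 8.751331792937043 [-0.01013847 -1.16350865 -3.53718674]
```

Request:
jog_arm --delta_rot '[[0,0,0],[0,0,0],[0,0,0],[0,0,0],[0,0,0]]' --slide '[[0.02,0.1,0.05],[0.02,0.1,0.05],[0,0,0.04],[0,0,0],[0,0,0]]' --hand '[-1,-1,-1,-1,-1]'

```text
clock: 15.83
eef_pos: [0.5384, 0.2375, 0.1592]
eef_rot: [-2.713, 0.0, -1.354]
ft_force: [0.5, -0.2, -3.5]
gripper_width: 0.34
grip_force: 61.6
```

Request:
jog_arm --delta_rot '[[0,0,0],[0,0,0],[0,0,0],[0,0,0]]' --slide '[[0,0,0.03],[0,0,0.03],[0,0,0],[0,0,0]]' --hand '[-1,-1,-1,-1]'

```text
clock: 16.17
eef_pos: [0.5387, 0.2375, 0.1555]
eef_rot: [-2.714, -0.0, -1.353]
ft_force: [-0.6, -0.0, -2.9]
gripper_width: 0.342
grip_force: 61.6
```

```bash
python3 w.py
```

```text
[22.4  1.1] n 1.4322454968417802 u 0.2552855524826762 [-0.64917495 -0.03698291 -2.94975959]
```

Request:
jog_arm --delta_rot '[[0,0,0],[0,0,0],[0,0,0],[0,0,0]]' --slide '[[0,0.0,0.03],[0,0,0.03],[0,0,0],[0,0,0]]' --hand '[-1,-1,-1,-1]'

```text
clock: 16.5
eef_pos: [0.5403, 0.2379, 0.1551]
eef_rot: [-2.711, 0.001, -1.354]
ft_force: [-14.0, -6.0, 16.8]
gripper_width: 0.338
grip_force: 65.6
```

Request:
jog_arm --delta_rot '[[0,0,0],[0,0,0],[0,0,0],[0,0,0]]' --slide '[[0,0.04,0],[0,0.04,0],[0,0,0],[0,0,0]]' --hand '[-1,-1,-1,-1]'

```text
clock: 16.83
eef_pos: [0.538, 0.2379, 0.1542]
eef_rot: [-2.709, 0.001, -1.353]
ft_force: [-1.6, -3.7, 10.3]
gripper_width: 0.338
grip_force: 63.6
```

```bash
python3 w.py
```

```text
[21.9  1.7] n 0.4413334039611664 u -0.7225989538625649 [-1.58589158 -3.70665517 10.26473158]
```

Request:
jog_arm --delta_rot '[[0,0,0],[0,0,0],[0,0,0],[0,0,0]]' --slide '[[0,0.04,0],[0,0.03,0],[0,0,0],[0,0,0]]' --hand '[-1,-1,-1,-1]'

```text
clock: 17.17
eef_pos: [0.5362, 0.2379, 0.1536]
eef_rot: [-2.708, 0.002, -1.354]
ft_force: [9.4, -3.2, 6.6]
gripper_width: 0.343
grip_force: 62.5
```

```bash
python3 w.py
```

```text
[20.1  2.1] n -1.4418293216758968 u -0.5191141069095737 [ 9.42577972 -3.19560808  6.58550652]
```

Request:
jog_arm --delta_rot '[[0,0,0],[0,0,0],[0,0,0],[0,0,0],[0,0,0],[0,0,0]]' --slide '[[0,0,0],[0,0,0],[0,0,0],[0,0,0],[0,0,0],[0,0,0]]' --hand '[-0.2,-0.1,0.1,0.2,0.2,0.2]'

```text
clock: 17.67
eef_pos: [0.5329, 0.2363, 0.1495]
eef_rot: [-2.715, -0.0, -1.353]
ft_force: [0.0, -0.2, 0.5]
gripper_width: 0.603
grip_force: 0.0
```

Request:
jog_arm --delta_rot '[[0,0,0],[0,0,0],[0,0,0],[0,0,0],[0,0,0],[0,0,0],[0,0,0],[0,0,0]]' --slide '[[0,0,-0.15],[0,0,-0.2],[0,0,-0.3],[0,0,-0.5],[0,0,-0.5],[0,0,-0.5],[0,0,-0.3],[0,0,0]]' --hand '[0.2,0.2,0.2,0.2,0.2,0.2,0.2,0.2]'

```text
clock: 18.33
eef_pos: [0.4836, 0.2267, 0.2649]
eef_rot: [-2.71, 0.004, -1.352]
ft_force: [0.2, -0.4, 0.1]
gripper_width: 0.598
grip_force: 0.0
```

Request:
jog_arm --delta_rot '[[0,0,0],[0,0,0],[0,0,0],[0,0,0],[0,0,0],[0,0,0],[0,0,0],[0,0,0]]' --slide '[[0.7,0,0],[0.7,0,0],[0.7,0,0],[0.7,0,0],[0.7,0,0],[0.7,0,0],[0.7,0,0],[0,0,0]]' --hand '[0.2,0.2,0.2,0.2,0.2,0.2,0.2,0.2]'

```text
clock: 19.0
eef_pos: [0.537, -0.0188, 0.2604]
eef_rot: [-2.715, -0.0, -1.358]
ft_force: [0.1, -0.1, 0.7]
gripper_width: 0.598
grip_force: 0.0
```

```bash
python3 - <<'E'
from h import *
a=snap('scene','s8');b=snap('top','t8')
i=np.hstack([a[0][180:360,100:300],b[0][140:320,120:320]]);cv2.imwrite('pics/c8.png',cv2.resize(i,(800,360)))
for t in('s8','t8'):
    im,P=pts(t)
    S=np.stack([.976*(P[...,0]-.517)+.218*(P[...,1]-.2315),-.218*(P[...,0]-.517)+.976*(P[...,1]-.2315),P[...,2]],-1)
    n=(S[...,0]-.059)*.911+(S[...,2]-.0357)*.412;u=-(S[...,0]-.059)*.412+(S[...,2]-.0357)*.911;y=S[...,1]
    m=(abs(y)<.14)&(n>.02)&(n<.045)&(u>.03)&(u<.155);Q=S[m]
    if m.sum()>30:
        for _ in range(3):
            c=Q.mean(0);N=np.linalg.svd(Q-c)[2][2];N*=np.sign(N[0]);Q=S[m][abs((S[m]-c)@N)<.005]
        print(t,len(Q),N.round(3),'lean',np.arctan2(N[2],N[0]),'cover n',((c-[.059,0,.0357])@[.911,0,.412]).round(4),'y',np.percentile(y[m],[1,99]))
    m=(abs(y)<.14)&(u>.12)&(u<.16)&(n>-.01)&(n<.05);print('top edge u',np.percentile(u[m],[50,95]),'n',np.percentile(n[m],[2,98]),'y',np.percentile(y[m],[1,99]))
E
```

```text
s8 293 [0.913 0.002 0.409] lean 0.4209365117401066 cover n 0.0238 y [-0.09868826  0.10404615]
top edge u [0.13819518 0.14271644] n [-0.00244387  0.02678302] y [-0.10058384  0.10347527]
t8 976 [ 0.902 -0.002  0.432] lean 0.44680280133984535 cover n 0.029 y [-0.10251443  0.10015989]
top edge u [0.13863221 0.14440211] n [-0.00032135  0.0305685 ] y [-0.10134679  0.10141807]
```

View pics/c8.png

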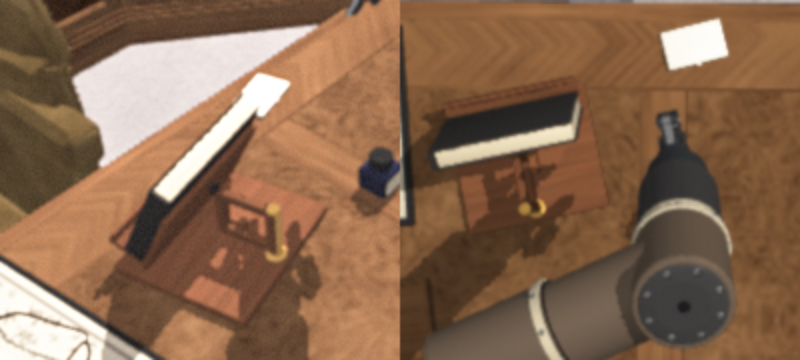

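The book lies flat against the board. It is centred, within a couple of millimetres in y, its cover is about 29 mm out from the face, and the lean is about 0.43. The leg is square, the bystanders are unmoved and the arm is clear, so I hand in.

```bash
python3 -c "
from bench import robot
print(robot.hand_in())"
```

```text
the job is handed in; nothing more can be done
None
```

I handed the job in at about 19 s: the leg is swung out to its stop, the board leans on it at about 0.43 rad, and the book rests centred and flat on the ledge. Card case and ink bottle looked undisturbed, the magnifier was not checked again, and the hand-in gave no verdict.

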